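# Move the sale lots to the display stand in order

### The job

The keg, bell, caddy and flask stand in sale order on the plywood carrier; move all four to the empty dark display stand, one on each cork pad, keeping the same order counted from the knob: the piece nearest the carrier's knob goes on the pad nearest the stand's knob, and so on to the far end. Set each one down gently, upright and in the middle of its pad, and never let a piece tip over.

Things in the scene. Friction and masses are not known exactly. Their poses are not given: they have to be found in the camera images.
- keg: miniature wooden barrel with two dark steel hoops, standing upright, 50 mm high, 34 mm across its ends and 42 mm at its belly (17 to 33 mm up), about 70 g. Origin: centre of its foot; z up
- bell: brass hand bell standing on its mouth, 80 mm high, mouth 40 mm across; its upright round handle is 16 mm thick from 50 to 76 mm above the foot (grip it there), about 160 g. Origin: centre of its foot; z up
- caddy: small square bright metal tea tin, 36 x 36 mm, with a 38 x 38 mm lid rim from 44 to 54 mm up and a small button on top, 60 mm high in all, about 100 g; x and y are square to its sides. Origin: centre of its foot; z up
- flask: white ceramic stoppered flask, body 24 mm (its x) by 40 mm (its y) and 42 mm high, with a neck and a ball stopper up to 64 mm, about 90 g; grip it across its x. Origin: centre of its foot; z up
- seat_keg: the round, 56 mm wide, 6 mm thick dark wooden seat fixed on the old carrier, on which the keg stands at the start (it stays there and records where the keg began). Origin: centre of its underside, on the carrier's top; its x axis points across the carrier, its y axis along the row
- seat_bell: the six-sided, 54 mm over the flats, 6 mm thick dark wooden seat fixed on the old carrier, on which the bell stands at the start (it stays there and records where the bell began). Origin: centre of its underside, on the carrier's top; its x axis points across the carrier, its y axis along the row
- seat_caddy: the square, 54 x 54 mm, 6 mm thick dark wooden seat fixed on the old carrier, on which the caddy stands at the start (it stays there and records where the caddy began). Origin: centre of its underside, on the carrier's top; its x axis points across the carrier, its y axis along the row
- seat_flask: the oblong, 42 mm (across the carrier) by 60 mm (along the row), 6 mm thick dark wooden seat fixed on the old carrier, on which the flask stands at the start (it stays there and records where the flask began). Origin: centre of its underside, on the carrier's top; its x axis points across the carrier, its y axis along the row
- old_knob: turned dark wooden knob, 30 mm wide, 40 mm high, fixed upright on one end of the plywood carrier, either end (the other end has only a flat 5 mm cleat); the row is counted from it. The carrier is a fixed board 90 x 340 x 12 mm; the four seat centres lie in line with the knob, 50, 118, 186 and 254 mm from it. Origin: centre of the knob's foot, on the board
- stand: fixed, empty, dark wooden display stand, 100 (its x) x 340 (its y, along the row) x 25 mm, with four round cork pads, 60 mm wide, 4 mm thick, on its middle line at y = +102, +34, -34, -102 mm; pad tops 29 mm above the table. A light wooden knob, 30 mm wide, rises 40 mm from its top at y = +152 mm: the pad at y = +102 mm is the first. Origin: centre of its underside on the table, z up

How it is judged:
By the outcome, as a careful person would: the job done as asked, in the order asked, and still so for the second after the job is handed in, with the robot touching nothing.
It also fails if it takes over 112 s, if anything falls off the work surface, if the arm or the gripper's body presses on something with over 40 N, if the wrist force passes 120 N, or if a joint passes its speed limit or range.

### The arm

A 7-joint arm with a two-finger parallel gripper is mounted at the origin on the work surface. World frame = base frame: x ahead of the robot, y to its left, z up, the work surface at z = 0. Lengths are in m, angles in rad, forces in N, time in s.
With the tool pointing down it reaches from about 0.4 to 0.85 m from the base axis. Payload 10.4 kg.
Tool frame: the origin (TCP) lies midway between the tips of the shut fingers; the grasp point (between the pads) lies 19 mm behind it; z points along the fingers, y is the line along which they close (so a half turn about z gives the same grasp; the last joint's range is limited). The gripper opens to 87 mm and grips with 3 to 60 N. Pads are 19 mm wide; open, the fingers measure 117 mm over their backs; the gripper's body (75 mm by 190 mm) begins 51 mm behind the grasp point.
Start: joints at [-1.28, 0.332, -0.065, 1.46, 0.022, 1.35, -0.088], TCP at [0.193, 0.595, 0.223] pointing down, gripper open.
Joint ranges: [-2.6, 2.6], [-0.5, 2.12], [-1.47, 1.34], [0.16, 2.42], [-1.27, 4.41], [0.06, 2.06], [-2.6, 2.6]. Speed limits (rad/s): [2.22, 2.22, 2.79, 2.79, 3.14, 3.14, 3.14].

### API

Orientations are given as a unit quaternion [x, y, z, w].
In Python, from bench import r gives the robot as it stands.
- The arm moves only by the tool arm_command, never from a script. Its argument "moves" is one flat list of numbers, 4 for each row, row after row: the shift along the tool's x, y, z in cm, then the turn about the tool's z in degrees. A call has 1 to 12 rows; each row shifts and turns the commanded pose from where the row before left it, along the tool's axes as they then stand; what a row does not reach is not made up. A row lasts 1/12 s, in which the tool goes at most 41.7 mm and 7.16 degrees, less where a joint would pass 70% of its speed; a pose out of reach is approached as far as the arm can. A call with a gripper value outside its range is refused whole. "fingers" is the opening in per cent of the stroke, from 0 (shut) to 100 (fully open), set as the call begins (left out, the last holds). The fingers move at their own pace and stop on an object; "squeeze" is the grip in N (left out, the last holds). Time passes only in rows, so rows that do not move let the fingers close. It gives the time, the measured TCP pose, the force, the opening and the grip force at its end, in the units of the state.
- r.read_state(): the state, without advancing time (a new reading comes with each control period).
- r.camera(name): name is "side" or "top"; returns the picture (480x640x3 uint8, red, green, blue); there is no depth.
- r.camera_info(name): a dict with "fx", "fy", "cx", "cy" (pixels), "origin" and "attitude" of the camera in the world. Camera axes: x right, y up, looking along -z (the intrinsics and any distortion apply to the point x, -y, -z); pixel columns grow to the right and rows downward; lengths in m; the calibration is good to about 2 mm. A picture is of the moment at which its call begins. camera_info takes no time and is no camera call.
- r.close_job(): hands the job in; it is judged then, once.
The state is a dict: "time": time; "joint_positions": joint angles; "joint_vel": joint speeds; "joint_torque": joint torques, N m; "ee_pos": TCP position; "eef_rot": TCP orientation; "ft_force": force on the tool from outside, world axes, zero at the start; "torque": the same for the moment, N m; "width": finger opening in m; "grip_force": force on a finger pad.
Only numpy, scipy, OpenCV 4.12 (cv2) and the standard library are available. Lean on these libraries where they do the work, as an engineer would, in place of code of your own. Each camera call takes 0.05 s, during which the arm holds its last target. There are 200 camera calls.

## Working session

There is one attempt and no reset: what is moved stays moved. The work goes in short steps, Python scripts to look and compute and a tool call to move; the robot and the scene stay as the last step left them, time stands still between calls to the robot, and variables do not carry over. Pictures are saved under pics/ and viewed, at most 14 in all, crops included, and the job is handed in when it is done.

Besides the shell and the picture viewer there is one more tool, called after "Request:" as name(argument=value, ...), one argument or row to a line, values as JSON. arm_command: Moves the arm, as the interface text tells. Its arguments: {"type":"object","properties":{"moves":{"type":"array"},"fingers":{"type":"number"},"squeeze":{"type":"number"}},"required":["moves"]}

```bash
mkdir -p pics; python3 - <<'E'
from bench import r
import cv2
for n in("top","side"):
    i=r.camera_info(n);print(n,i)
    cv2.imwrite(f"pics/{n}0.png",r.camera(n)[:,:,::-1])
s=r.read_state();print(s)
E
```

```text
top {'fx': 455.8515975527302, 'fy': 455.8515975527302, 'cx': 320.77454854212255, 'cy': 240.1807407737929, 'origin': array([ 0.40139651, -0.01373495,  0.95021798]), 'attitude': array([ 0.04075443, -0.04078376, -0.70232506,  0.70951763])}
side {'fx': 469.11503148926295, 'fy': 469.11503148926295, 'cx': 316.4713868434994, 'cy': 236.8204937613951, 'origin': array([ 0.38956287, -0.68963674,  0.52598931]), 'attitude': array([ 0.47231842, -0.04214584, -0.08968072,  0.8758404 ])}
{'time': 0.1, 'joint_positions': array([-1.27958621,  0.33282122, -0.06467796,  1.4608717 ,  0.02162623,
        1.3499015 , -0.08850586]), 'joint_vel': array([ 0.00023704, -0.00201088, -0.00016807, -0.00346623,  0.00037236,
       -0.00129623, -0.00158562]), 'joint_torque': array([ 1.45573904e-03, -6.24544930e+01,  2.45510519e-02, -3.90716207e+01,
       -6.13991381e-02,  3.65198334e-02,  8.53616075e-05]), 'ee_pos': array([0.19284387, 0.59413295, 0.22181876]), 'eef_rot': array([ 1.56262702e-01,  9.87715314e-01, -6.50479066e-04, -5.62666399e-05]), 'ft_force': array([-0.49512075, -0.55882331, -0.83248636]), 'torque': array([ 0.04665996, -0.00669778, -0.05812099]), 'grip_force': 0.0, 'width': 0.08693628438009707}
```

View pics/top0.png

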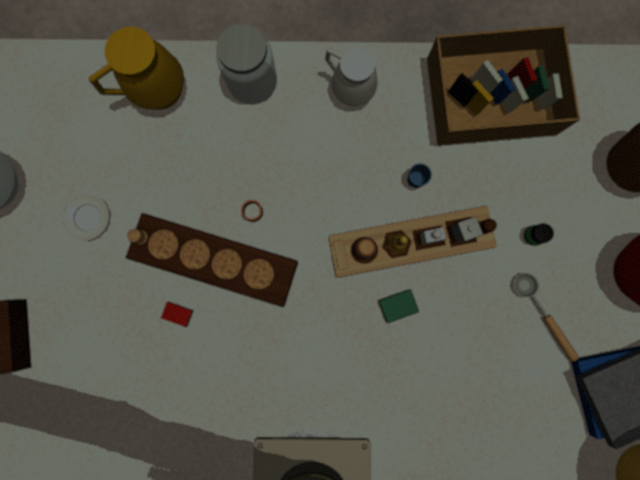

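View pics/side0.png

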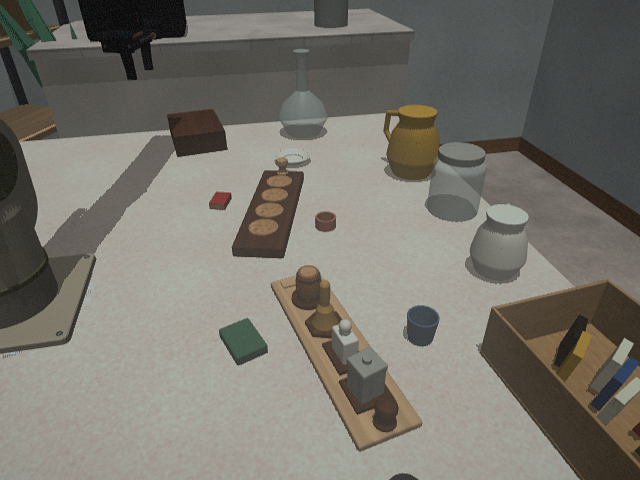

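The top view shows the carrier with its knob at (488,226) and then caddy (468,230), flask (432,237), bell (399,242) and keg (364,249). On the stand, the knob is at (137,236), and the pads are at (163,244), (195,254), (227,264) and (259,273). The side view shows the same order. I'll enlarge both areas.

```bash
cat > h.py <<'E'
from bench import r
import cv2, numpy as np
from scipy.spatial.transform import Rotation as R
def px2w(n,u,v,z):
    i=r.camera_info(n); A=R.from_quat(i['attitude']).as_matrix()
    d=A@np.array([(u-i['cx'])/i['fx'],-(v-i['cy'])/i['fy'],-1.]); o=np.array(i['origin'])
    return o+d*(z-o[2])/d[2]
def w2px(n,p):
    i=r.camera_info(n); q=R.from_quat(i['attitude']).as_matrix().T@(np.array(p)-i['origin'])
    return np.array([i['cx']+i['fx']*q[0]/-q[2], i['cy']-i['fy']*q[1]/-q[2]])
def crop(img,u0,v0,u1,v1,k,name,g=2.0):
    c=cv2.resize(img[v0:v1,u0:u1],None,fx=k,fy=k,interpolation=cv2.INTER_CUBIC)
    cv2.imwrite(name,np.clip(c[:,:,::-1].astype(float)*g,0,255))
E
python3 - <<'E'
from h import *
t=cv2.imread("pics/top0.png")[:,:,::-1]
a=cv2.resize(t[195:285,322:502],None,fx=4.4,fy=4.4,interpolation=cv2.INTER_CUBIC)
crop(t,322,195,502,285,4.4,"pics/c1.png")
crop(t,120,205,305,310,4.3,"pics/c2.png")
i=r.camera_info("top");print(R.from_quat(i['attitude']).as_matrix().round(3))
P=[px2w("top",u,v,.029) for u,v in((163,244),(195,254),(227,264),(259,273))];print(np.round(P,4))
print(px2w("top",137,236,.065), px2w("top",488,226,.05))
E
```

```text
[[ 0.01   0.993 -0.115]
 [-1.     0.01  -0.001]
 [ 0.001  0.115  0.993]]
[[0.4971 0.3073 0.029 ]
 [0.4774 0.2414 0.029 ]
 [0.4577 0.1759 0.029 ]
 [0.4402 0.1107 0.029 ]]
[0.50854163 0.3463664  0.065     ] [ 0.53762317 -0.34666282  0.05      ][ WARN:0@0.107] global loadsave.cpp:1063 imwrite_ Unsupported depth image for selected encoder is fallbacked to CV_8U.
```

View pics/c1.png

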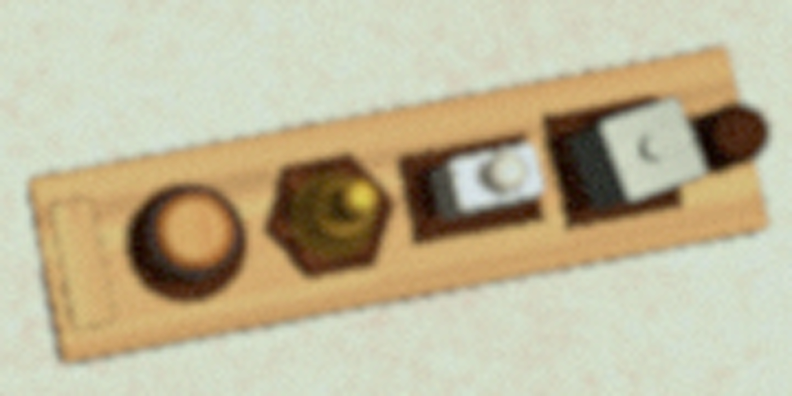

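View pics/c2.png

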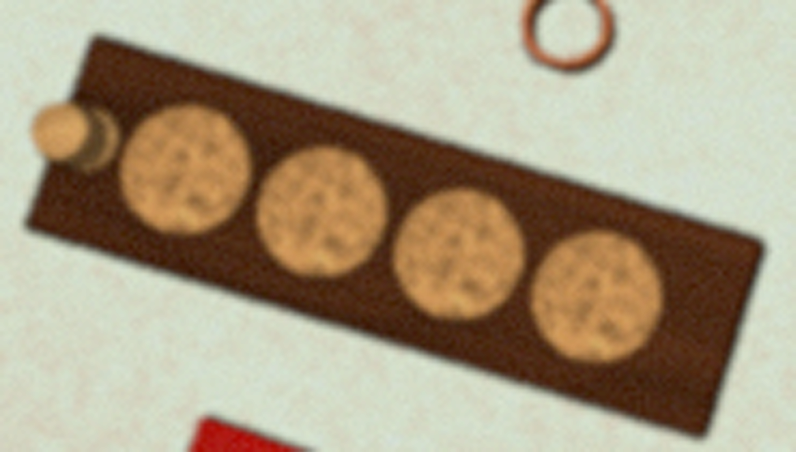

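```bash
cat >> h.py <<'E'
def c1(x,y): return 322+(x+.5)/4.4-.5,195+(y+.5)/4.4-.5
def c2(x,y): return 120+(x+.5)/4.3-.5,205+(y+.5)/4.3-.5
E
python3 - <<'E'
from h import *
f=lambda c,x,y,z: px2w("top",*c(x,y),z)
ang=lambda p,q: np.degrees(np.arctan2(*(q-p)[[1,0]]))
for n,x,y,z in [("caddy",654,150,.072),("flask",505,171,.074),("bell",359,196,.092),("keg",198,230,.068),("knob",737,133,.052)]:
    print(n,f(c1,x,y,z).round(4))
b=[f(c1,*p,.012) for p in((30,180),(725,48),(768,228),(62,362))]
print("board c",np.mean(b,0).round(4),"angs",ang(b[1],b[0]),ang(b[2],b[3]),"len",np.linalg.norm(b[0]-b[1]),np.linalg.norm(b[0]-b[3]))
m0=(b[0]+b[3])/2;m1=(b[1]+b[2])/2;u=(m0-m1)/np.linalg.norm(m0-m1)
k=f(c1,737,133,.052); 
for d in(50,118,186,254):print("seat",d,(np.array([*k[:2],0])+u*d/1e3).round(4))
L=[f(c1,*p,.072) for p in((598,122),(677,97),(708,178),(632,202))]
print("caddy edges",[round(ang(L[i],L[(i+1)%4]),1) for i in range(4)])
L=[f(c1,*p,.060) for p in((447,150),(535,138),(545,192),(460,208))]
print("flask",[round(ang(L[i],L[(i+1)%4]),1) for i in range(4)],np.mean(L,0))
s=[f(c2,*p,.029) for p in((186,169),(321,212),(459,253),(597,297))];print(np.round(s,4),ang(s[3],s[0]))
s=[f(c2,*p,.025) for p in((96,37),(763,242),(704,435),(28,226))];print(np.mean(s,0).round(4),ang(s[1],s[0]),ang(s[2],s[3]))
# side projections of estimates for cross-check
print("knob side",w2px("side",k),"keg top",w2px("side",f(c1,198,230,.068)),"bell top",w2px("side",[*f(c1,359,196,.092)[:2],.098]))
print("caddy",w2px("side",[*f(c1,654,150,.072)[:2],.078]),"flask",w2px("side",[*f(c1,505,171,.074)[:2],.074]))
t=cv2.imread("pics/side0.png")[:,:,::-1]
crop(t,265,255,425,445,3.1,"pics/c3.png",1.6)
E
```

```text
caddy [ 0.5286 -0.3038  0.072 ]
flask [ 0.5183 -0.2372  0.074 ]
bell [ 0.5044 -0.1695  0.092 ]
keg [ 0.4914 -0.1025  0.068 ]
knob [ 0.5397 -0.3482  0.052 ]
board c [ 0.5105 -0.2022  0.012 ] angs 101.41884789413568 101.29478649099514 len 0.33638321522662346 0.08684509366517167
seat 50 [ 0.5298 -0.2992  0.    ]
seat 118 [ 0.5164 -0.2325  0.    ]
seat 186 [ 0.5031 -0.1659  0.    ]
seat 254 [ 0.4897 -0.0992  0.    ]
caddy edges [np.float64(-71.9), np.float64(-160.7), np.float64(108.0), np.float64(21.7)]
flask [np.float64(-81.6), np.float64(-170.8), np.float64(101.3), np.float64(11.7)] [ 0.51971553 -0.2371125   0.06      ]
[[0.4972 0.3075 0.029 ]
 [0.4775 0.2429 0.029 ]
 [0.4588 0.1772 0.029 ]
 [0.4388 0.1118 0.029 ]] 73.3918064888081
[0.4678 0.2082 0.025 ] 73.50567502093803 73.60506522329156
knob side [387.18977762 398.48012154] keg top [309.73696292 271.07524733] bell top [326.70251728 281.08623767]
caddy [368.79812483 357.33570099] flask [347.30553481 324.0428744 ][ WARN:0@0.177] global loadsave.cpp:1063 imwrite_ Unsupported depth image for selected encoder is fallbacked to CV_8U.
```

View pics/c3.png

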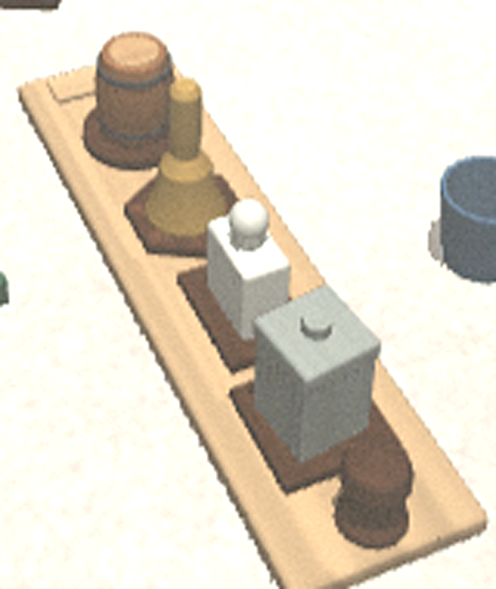

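The side crop puts the caddy button at (366.9,360), the stopper at (345.3,325.3), the bell top at (325,282.7) and the keg top at (308.5,271.8). That is within 2–3 px of where the top-view estimates project. I'll use the mean of the two views and start with the keg.

```bash
cat >> h.py <<'E'
def pose():
    s=r.read_state(); M=R.from_quat(s['eef_rot']).as_matrix()
    return np.array(s['ee_pos']),M,np.degrees(np.arctan2(M[1,1],M[0,1])),s
def go(x,y,z,yaw=None):
    "turn first, then shift in the turned frame (cm); horizontal tool assumed"
    p,M,a,s=pose(); t=0 if yaw is None else (a-yaw+90)%180-90; b=np.radians(a-t)
    d=np.array([x,y,z])-p
    print("t %.2f p %s yaw %.1f F %s w %.4f g %.1f"%(s['time'],p.round(4),a,np.round(s['ft_force'],1),s['width'],s['grip_force']))
    print("turn %.1f shift cm"%t, np.round(100*np.array([-np.sin(b)*d[0]+np.cos(b)*d[1],np.cos(b)*d[0]+np.sin(b)*d[1],-d[2]]),2))
E
python3 -c "
from h import *
go(.45,.25,.22,11.4)"
```

```text
t 0.10 p [0.1928 0.5941 0.2218] yaw 72.0 F [-0.5 -0.6 -0.8] w 0.0869 g 0.0
turn 60.6 shift cm [-38.82  18.41   0.18]
```

Request:
arm_command(
  moves=[0, 0, 0, 6.7, 0, 0, 0, 6.7, 0, 0, 0, 6.7, 0, 0, 0, 6.7, 0, 0, 0, 6.7, 0, 0, 0, 6.7, 0, 0, 0, 6.7, 0, 0, 0, 6.7, 0, 0, 0, 6.7],
  fingers=100,
)

```text
time: 0.85
ee_pos: [0.1928, 0.5943, 0.2221]
eef_rot: [0.633, 0.774, -0.0, 0.0]
ft_force: [-0.3, 0.5, 0.2]
width: 0.087
grip_force: 0.0
```

Request:
arm_command(
  moves=[-3.2, 1.5, 0, 0, -3.2, 1.5, 0, 0, -3.2, 1.5, 0, 0, -3.2, 1.5, 0, 0, -3.2, 1.5, 0, 0, -3.2, 1.5, 0, 0, -3.2, 1.5, 0, 0, -3.2, 1.5, 0, 0, -3.2, 1.5, 0, 0, -3.2, 1.5, 0, 0, -3.2, 1.5, 0, 0, -3.2, 1.5, 0, 0],
)

```text
time: 1.85
ee_pos: [0.4477, 0.2534, 0.2224]
eef_rot: [0.631, 0.776, -0.0, -0.0]
ft_force: [0.9, 0.2, -1.1]
width: 0.0872
grip_force: 0.0
```

```bash
python3 -c "
from h import *
go(.4905,-.1025,.13,11.4)"
```

```text
t 1.85 p [0.4477 0.2534 0.2224] yaw 11.7 F [ 0.9  0.2 -1.1] w 0.0872 g 0.0
turn 0.3 shift cm [-35.73  -2.84   9.24]
```

Request:
arm_command(
  moves=[-3, -0.24, 0.7, 0.3, -3, -0.24, 0.7, 0, -3, -0.24, 0.7, 0, -3, -0.24, 0.7, 0, -3, -0.24, 0.7, 0, -3, -0.24, 0.7, 0, -3, -0.24, 0.7, 0, -3, -0.24, 0.7, 0, -3, -0.24, 0.7, 0, -3, -0.24, 0.7, 0, -3, -0.24, 0.7, 0, -2.5, -0.2, 0.7, 0],
)

```text
time: 2.85
ee_pos: [0.4895, -0.1007, 0.1382]
eef_rot: [0.634, 0.774, -0.0, 0.0]
ft_force: [0.0, 1.2, -0.0]
width: 0.087
grip_force: 0.0
```

Request:
arm_command(
  moves=[0, 0, 0, 0, 0, 0, 0, 0, 0, 0, 0, 0],
)

```text
time: 3.1
ee_pos: [0.4896, -0.0979, 0.1384]
eef_rot: [0.633, 0.774, -0.0, -0.0]
ft_force: [0.3, 0.3, 0.2]
width: 0.0873
grip_force: 0.0
```

```bash
python3 - <<'E'
from h import *
go(.4905,-.1025,.024,11.4)
t=r.camera("top");s=r.camera("side")
p=pose()[0]
print("tcp px top",w2px("top",p),"side",w2px("side",p))
h=300
a=cv2.resize(t[170:320,300:450],(400,400),interpolation=cv2.INTER_CUBIC)
b=cv2.resize(s[195:345,230:380],(400,400),interpolation=cv2.INTER_CUBIC)
cv2.imwrite("pics/c4.png",np.clip(np.hstack([a,b])[:,:,::-1].astype(float)*1.7,0,255).astype(np.uint8))
E
```

```text
t 3.10 p [ 0.4896 -0.0979  0.1384] yaw 11.4 F [0.3 0.3 0.2] w 0.0873 g 0.0
turn 0.0 shift cm [-4.600e-01 -1.000e-02  1.144e+01]
tcp px top [367.6503207  243.72944866] side [307.25874166 232.3105927 ]
```

View pics/c4.png

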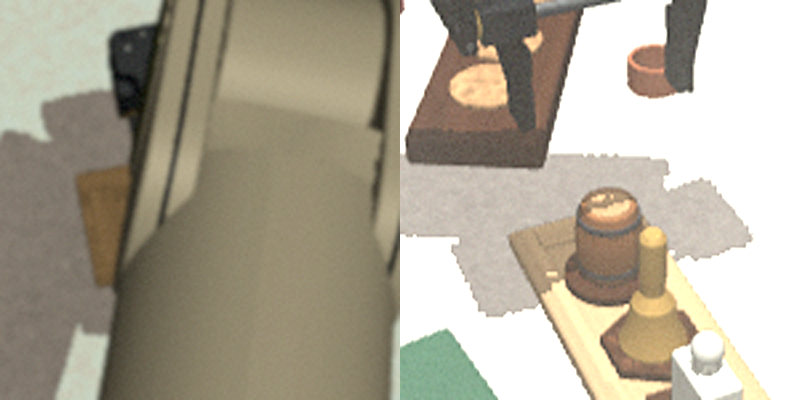

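The arm hides the top view. In the side view the fingertips centre at about (306,235), 1–3 px off the projected TCP. That is the same bias as before, so the top-camera estimates hold and I'll descend on the keg.

Request:
arm_command(
  moves=[-0.48, 0.06, 1, 0, 0, 0, 2, 0, 0, 0, 2, 0, 0, 0, 2, 0, 0, 0, 1.5, 0, 0, 0, 1.2, 0, 0, 0, 1, 0, 0, 0, 0.74, 0, 0, 0, 0, 0, 0, 0, 0, 0],
)

```text
time: 4.03
ee_pos: [0.4914, -0.1032, 0.0242]
eef_rot: [0.633, 0.774, -0.0, 0.0]
ft_force: [0.2, -0.3, 0.3]
width: 0.0869
grip_force: 0.0
```

Request:
arm_command(
  moves=[0, 0, 0, 0, 0, 0, 0, 0, 0, 0, 0, 0, 0, 0, 0, 0, 0, 0, 0, 0, 0, 0, 0, 0, 0, 0, 0, 0, 0, 0, 0, 0, 0, 0, 0, 0, 0, 0, 0, 0],
  fingers=35,
  squeeze=12,
)

```text
time: 4.87
ee_pos: [0.4913, -0.1031, 0.0241]
eef_rot: [0.633, 0.774, 0.0, -0.0]
ft_force: [-0.1, 0.3, 0.7]
width: 0.0413
grip_force: 12.0
```

Request:
arm_command(
  moves=[0, 0, -0.3, 0, 0, 0, -0.8, 0, 0, 0, -1.5, 0, 0, 0, -2, 0, 0, 0, -2, 0, 0, 0, -2, 7, 0, 0, -2, 7, 0, 0, -1, 7, 0, 0, 0, 6.9, 0, 0, 0, 0],
)

```text
time: 5.7
ee_pos: [0.4917, -0.1031, 0.1413]
eef_rot: [0.803, 0.596, 0.001, 0.0]
ft_force: [-0.3, -0.1, -1.2]
width: 0.0414
grip_force: 12.0
```

```bash
python3 -c "
from h import *
go(.4388,.1118,.0365,-16.5)"
```

```text
t 5.70 p [ 0.4917 -0.1031  0.1413] yaw -16.8 F [-0.3 -0.1 -1.2] w 0.0414 g 12.0
turn -0.3 shift cm [ 19.1  -11.18  10.48]
```

Request:
arm_command(
  moves=[1, -0.6, 0, -0.3, 2, -1.2, 0, 0, 2.4, -1.4, 0, 0, 2.8, -1.6, 0, 0, 2.8, -1.6, 0, 0, 2.8, -1.6, 0, 0, 2.4, -1.4, 0, 0, 1.9, -1.2, 0, 0, 1, -0.6, 0, 0, 0, 0, 0, 0, 0, 0, 0, 0],
)

```text
time: 6.62
ee_pos: [0.4368, 0.1115, 0.1401]
eef_rot: [0.798, 0.602, -0.0, 0.0]
ft_force: [-0.5, -0.7, -1.8]
width: 0.0415
grip_force: 12.0
```

```bash
python3 -c "
from h import *
go(.4388,.1118,.0365,-16.5)"
```

```text
t 6.62 p [0.4368 0.1115 0.1401] yaw -15.9 F [-0.5 -0.7 -1.8] w 0.0415 g 12.0
turn 0.6 shift cm [ 0.09  0.18 10.36]
```

Request:
arm_command(
  moves=[0.1, 0.2, 1, 0.5, 0, 0, 2, 0, 0, 0, 2, 0, 0, 0, 2, 0, 0, 0, 1.5, 0, 0, 0, 1, 0, 0, 0, 0.5, 0, 0, 0, 0.3, 0, 0, 0, 0.1, 0, 0, 0, 0, 0, 0, 0, 0, 0],
)

```text
time: 7.53
ee_pos: [0.4397, 0.1121, 0.0367]
eef_rot: [0.802, 0.597, 0.001, 0.0]
ft_force: [-0.6, -0.1, -0.5]
width: 0.0416
grip_force: 12.0
```

Request:
arm_command(
  moves=[0, 0, 0.05, 0, 0, 0, 0.03, 0, 0, 0, 0, 0],
)

```text
time: 7.78
ee_pos: [0.4394, 0.1121, 0.0356]
eef_rot: [0.802, 0.597, 0.0, -0.0]
ft_force: [-1.0, -0.6, -0.9]
width: 0.0415
grip_force: 12.0
```

Request:
arm_command(
  moves=[0, 0, 0.05, 0, 0, 0, 0.03, 0, 0, 0, 0, 0, 0, 0, 0, 0],
)

```text
time: 8.12
ee_pos: [0.4394, 0.1121, 0.035]
eef_rot: [0.802, 0.597, 0.0, -0.0]
ft_force: [-2.5, -1.3, 6.5]
width: 0.0413
grip_force: 12.0
```

Request:
arm_command(
  moves=[0, 0, -0.03, 0, 0, 0, 0, 0, 0, 0, 0, 0],
  fingers=60,
)

```text
time: 8.37
ee_pos: [0.4393, 0.112, 0.0348]
eef_rot: [0.802, 0.597, 0.0, 0.0]
ft_force: [-0.3, -1.0, 0.0]
width: 0.0504
grip_force: 0.0
```

Request:
arm_command(
  moves=[0, 0, 0, 0, 0, 0, 0, 0, 0, 0, -0.5, 0, 0, 0, -1.5, 0, 0, 0, -2.5, 0, 0, 0, -3, 0, 0, 0, -3, 0, 0, 0, -3, -7, 0, 0, 0, -7, 0, 0, 0, -7, 0, 0, 0, -7, 0, 0, 0, 0],
  fingers=100,
)

```text
time: 9.37
ee_pos: [0.4393, 0.1119, 0.1703]
eef_rot: [0.632, 0.775, 0.0, 0.0]
ft_force: [-0.5, 0.4, -0.3]
width: 0.0866
grip_force: 0.0
```

```bash
python3 -c "
from h import *
go(.504,-.1695,.064,11.4)"
```

```text
t 9.37 p [0.4393 0.1119 0.1703] yaw 11.7 F [-0.5  0.4 -0.3] w 0.0866 g 0.0
turn 0.3 shift cm [-28.87   0.78  10.63]
```

Request:
arm_command(
  moves=[-1.5, 0, 0, 0.3, -2.5, 0.1, 0, 0, -3.2, 0.1, 0, 0, -3.2, 0.1, 0, 0, -3.2, 0.1, 0, 0, -3.2, 0.1, 0, 0, -3.2, 0.1, 0, 0, -3.2, 0.1, 0, 0, -3, 0.1, 0, 0, -2, 0.1, 0, 0, -0.7, 0, 0, 0, 0, 0, 0, 0],
)

```text
time: 10.37
ee_pos: [0.5031, -0.1717, 0.1698]
eef_rot: [0.638, 0.77, -0.001, 0.0]
ft_force: [-0.1, 0.6, 0.1]
width: 0.0871
grip_force: 0.0
```

```bash
python3 - <<'E'
from h import *
go(.504,-.1695,.064,11.4)
t=r.camera("top");s=r.camera("side")
p=pose()[0]
print("tcp side",w2px("side",p))
a=cv2.resize(t[200:350,210:360],(400,400),interpolation=cv2.INTER_CUBIC)
b=cv2.resize(s[195:345,250:400],(400,400),interpolation=cv2.INTER_CUBIC)
cv2.imwrite("pics/c5.png",np.clip(np.hstack([a,b])[:,:,::-1].astype(float)*1.7,0,255).astype(np.uint8))
E
```

```text
t 10.37 p [ 0.5031 -0.1717  0.1698] yaw 10.7 F [-0.1  0.6  0.1] w 0.0871 g 0.0
turn -0.7 shift cm [ 0.2   0.14 10.58]
tcp side [325.83415837 239.91800347]
```

View pics/c5.png

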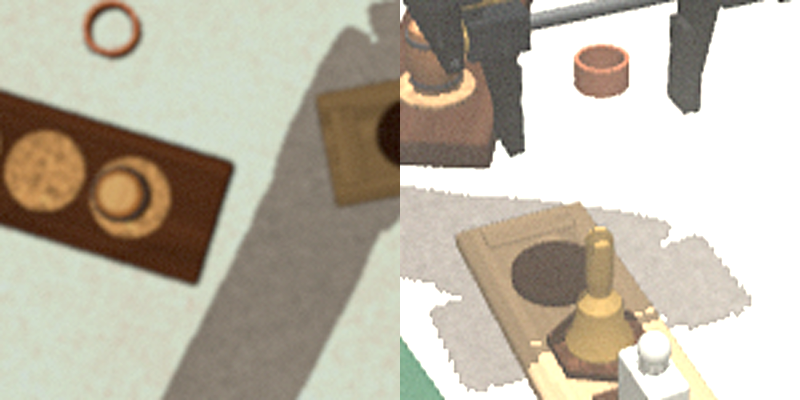

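In the top crop the keg stands upright on pad 4: its top is at about (255,272) and the pad centre at about (258.6,273.7), which parallax should account for. The bell is upright below the gripper. I'll check the keg's centring and descend.

```bash
python3 -c "
from h import *
go(.504,-.1695,.064,11.4)
print(px2w('top',210+120.5/2.667-.5,200+193.5/2.667-.5,.079),px2w('top',210+130.5/2.667-.5,200+197.5/2.667-.5,.029))"
```

```text
t 10.47 p [ 0.5032 -0.169   0.1696] yaw 10.9 F [-0.   0.2 -0.9] w 0.0872 g 0.0
turn -0.5 shift cm [-0.07  0.07 10.56]
[0.43984422 0.1122423  0.079     ] [0.43910737 0.11182902 0.029     ]
```

Request:
arm_command(
  moves=[0.15, 0.1, 1, -0.5, 0, 0, 1, 0, 0, 0, 1, 0, 0, 0, 1, 0, 0, 0, 0, 0, 0, 0, 0, 0],
  fingers=60,
)

```text
time: 10.97
ee_pos: [0.5035, -0.1681, 0.129]
eef_rot: [0.633, 0.774, -0.001, -0.001]
ft_force: [-0.2, -1.1, -0.4]
width: 0.0561
grip_force: 0.0
```

```bash
python3 -c "
from h import *
go(.504,-.1695,.064,11.4)"
```

```text
t 10.97 p [ 0.5035 -0.1681  0.129 ] yaw 11.5 F [-0.2 -1.1 -0.4] w 0.0561 g 0.0
turn 0.1 shift cm [-0.15  0.02  6.5 ]
```

Keg is within 1 mm of its pad centre. Next, the bell.

Request:
arm_command(
  moves=[-0.15, 0, 1, 0, 0, 0, 1.5, 0, 0, 0, 1.5, 0, 0, 0, 1.2, 0, 0, 0, 0.8, 0, 0, 0, 0.5, 0, 0, 0, 0, 0, 0, 0, 0, 0],
)

```text
time: 11.63
ee_pos: [0.5045, -0.1699, 0.065]
eef_rot: [0.633, 0.774, 0.0, 0.0]
ft_force: [-0.3, 0.1, 0.2]
width: 0.0525
grip_force: 0.0
```

```bash
python3 - <<'E'
from h import *
go(.504,-.1695,.064,11.4)
s=r.camera("side")
p,M,_,_=pose()
print([w2px("side",p+M[:,1]*q) for q in(-.028,0,.028)])
crop(s,270,240,400,340,5,"pics/c6.png",1.6)
E
```

```text
t 11.63 p [ 0.5045 -0.1699  0.065 ] yaw 11.5 F [-0.3  0.1  0.2] w 0.0525 g 0.0
turn 0.1 shift cm [ 0.05 -0.04  0.1 ]
[array([309.54467613, 303.48214358]), array([326.97592981, 298.43459103]), array([343.96706979, 293.51448182])][ WARN:0@1.158] global loadsave.cpp:1063 imwrite_ Unsupported depth image for selected encoder is fallbacked to CV_8U.
```

View pics/c6.png

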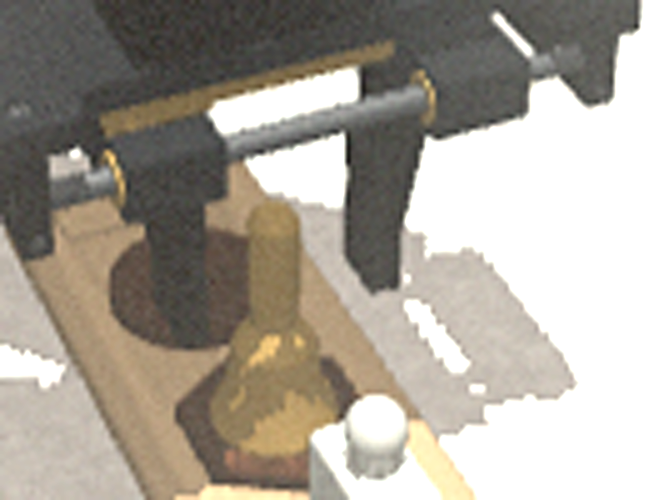

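In the side view the bell handle is upright at crop x≈273 between finger edges at 207 and 350. It is about 1 mm off centre, so I'll correct that and close.

Request:
arm_command(
  moves=[0, -0.1, 0.05, 0, 0, 0, 0, 0, 0, 0, 0, 0, 0, 0, 0, 0],
  fingers=28,
  squeeze=5,
)

```text
time: 12.02
ee_pos: [0.5036, -0.1699, 0.0646]
eef_rot: [0.633, 0.775, 0.0, 0.0]
ft_force: [-0.5, -0.3, -0.3]
width: 0.0331
grip_force: 0.0
```

Request:
arm_command(
  moves=[0, 0, 0, 0, 0, 0, 0, 0, 0, 0, 0, 0, 0, 0, 0, 0, 0, 0, 0, 0],
  fingers=10,
)

```text
time: 12.43
ee_pos: [0.5035, -0.1699, 0.0644]
eef_rot: [0.633, 0.775, 0.0, 0.0]
ft_force: [0.3, 0.6, -0.3]
width: 0.015
grip_force: 5.0
```

Request:
arm_command(
  moves=[0, 0, 0, 0, 0, 0, 0, 0, 0, 0, 0, 0],
  squeeze=20,
)

```text
time: 12.68
ee_pos: [0.5035, -0.1699, 0.0644]
eef_rot: [0.633, 0.775, 0.0, 0.0]
ft_force: [0.8, 0.2, -0.3]
width: 0.0147
grip_force: 20.0
```

Request:
arm_command(
  moves=[0, 0, -0.3, 0, 0, 0, -0.8, 0, 0, 0, -1.5, 0, 0, 0, -2, 0, 0, 0, -2, 0, 0, 0, -2, 6, 0, 0, -2, 6, 0, 0, -1, 6, 0, 0, -0.5, 6, 0, 0, 0, 4, 0, 0, 0, 0],
)

```text
time: 13.6
ee_pos: [0.5034, -0.1701, 0.1861]
eef_rot: [0.802, 0.597, 0.0, 0.0]
ft_force: [0.1, -0.1, -2.4]
width: 0.0147
grip_force: 20.0
```

```bash
python3 -c "
from h import *
go(.4588,.1772,.0765,-16.5)"
```

```text
t 13.60 p [ 0.5034 -0.1701  0.1861] yaw -16.7 F [ 0.1 -0.1 -2.4] w 0.0147 g 20.0
turn -0.2 shift cm [ 32.03 -14.14  10.96]
```

Request:
arm_command(
  moves=[1, -0.45, 0, -0.2, 2, -0.9, 0, 0, 3, -1.3, 0, 0, 3.2, -1.4, 0, 0, 3.2, -1.4, 0, 0, 3.2, -1.4, 0, 0, 3.2, -1.4, 0, 0, 3.2, -1.4, 0, 0, 3, -1.3, 0, 0, 3, -1.3, 0, 0, 2.2, -1.2, 0, 0, 1, -0.7, 0, 0],
)

```text
time: 14.6
ee_pos: [0.4539, 0.1726, 0.1853]
eef_rot: [0.798, 0.603, -0.0, -0.0]
ft_force: [0.5, -0.0, -1.2]
width: 0.0148
grip_force: 20.0
```

Request:
arm_command(
  moves=[0, 0, 0, 0, 0, 0, 0, 0, 0, 0, 0, 0],
)

```text
time: 14.85
ee_pos: [0.4553, 0.168, 0.1854]
eef_rot: [0.8, 0.6, -0.0, 0.0]
ft_force: [0.1, -0.1, -2.3]
width: 0.0148
grip_force: 20.0
```

```bash
python3 -c "
from h import *
go(.4588,.1772,.0765,-16.5)"
```

```text
t 14.85 p [0.4553 0.168  0.1854] yaw -16.3 F [ 0.1 -0.1 -2.3] w 0.0148 g 20.0
turn 0.2 shift cm [ 0.98  0.07 10.89]
```

Request:
arm_command(
  moves=[0.5, 0.05, 0.5, 0, 0.5, 0, 1.5, 0, 0, 0, 2, 0, 0, 0, 2, 0, 0, 0, 2, 0, 0, 0, 1.5, 0, 0, 0, 0.8, 0, 0, 0, 0.4, 0, 0, 0, 0.15, 0, 0, 0, 0, 0, 0, 0, 0, 0],
)

```text
time: 15.77
ee_pos: [0.4589, 0.1788, 0.0776]
eef_rot: [0.8, 0.6, 0.001, -0.0]
ft_force: [0.3, -0.1, -1.9]
width: 0.0145
grip_force: 20.0
```

Request:
arm_command(
  moves=[0, 0, 0.03, 0, 0, 0, 0.03, 0, 0, 0, 0, 0],
)

```text
time: 16.02
ee_pos: [0.4585, 0.1789, 0.0766]
eef_rot: [0.8, 0.6, 0.0, -0.0]
ft_force: [0.6, 0.4, -1.4]
width: 0.015
grip_force: 20.0
```

```bash
python3 -c "
from h import *
go(.4588,.1772,.0754,-16.5)"
```

```text
t 16.02 p [0.4585 0.1789 0.0766] yaw -16.3 F [ 0.6  0.4 -1.4] w 0.0150 g 20.0
turn 0.2 shift cm [-0.15  0.07  0.12]
```

Request:
arm_command(
  moves=[-0.15, 0.05, 0.04, 0, 0, 0, 0.03, 0, 0, 0, 0.03, 0, 0, 0, 0.03, 0, 0, 0, 0, 0, 0, 0, 0, 0],
)

```text
time: 16.52
ee_pos: [0.4586, 0.1771, 0.0753]
eef_rot: [0.8, 0.6, 0.0, -0.0]
ft_force: [-1.1, -2.2, 5.7]
width: 0.0143
grip_force: 19.9
```

Request:
arm_command(
  moves=[0, 0, -0.03, 0, 0, 0, 0, 0],
  squeeze=4,
)

```text
time: 16.68
ee_pos: [0.4585, 0.1771, 0.0752]
eef_rot: [0.8, 0.6, 0.0, 0.0]
ft_force: [-0.4, -0.1, 1.7]
width: 0.0153
grip_force: 4.0
```

Request:
arm_command(
  moves=[0, 0, 0, 0, 0, 0, 0, 0, 0, 0, 0, 0, 0, 0, 0, 0, 0, 0, -0.5, 0, 0, 0, -1.5, 0, 0, 0, -2, 0, 0, 0, -3, 0, 0, 0, -3, 0, 0, 0, 0, -7, 0, 0, 0, -7, 0, 0, 0, -7],
  fingers=60,
)

```text
time: 17.68
ee_pos: [0.4587, 0.1773, 0.1762]
eef_rot: [0.675, 0.738, 0.001, -0.0]
ft_force: [-0.4, -0.1, -0.6]
width: 0.0517
grip_force: 0.0
```

```bash
python3 -c "
from h import *
go(.518,-.2375,.12,10.5)"
```

```text
t 17.68 p [0.4587 0.1773 0.1762] yaw 5.1 F [-0.4 -0.1 -0.6] w 0.0517 g 0.0
turn -5.4 shift cm [-41.86  -1.73   5.62]
```

Request:
arm_command(
  moves=[0, 0, 0, -5.4, -2, -0.1, 0, 0, -3.3, -0.1, 0, 0, -3.3, -0.1, 0, 0, -3.3, -0.1, 0, 0, -3.3, -0.1, 0, 0, -3.3, -0.1, 0, 0, -3.3, -0.1, 0, 0, -3.3, -0.1, 0, 0, -3.3, -0.1, 0, 0, -3.3, -0.1, 0, 0, -3, -0.1, 0, 0],
  fingers=80,
)

```text
time: 18.68
ee_pos: [0.5087, -0.1684, 0.1758]
eef_rot: [0.642, 0.767, 0.0, 0.0]
ft_force: [1.1, 0.4, 0.6]
width: 0.0697
grip_force: 0.0
```

Request:
arm_command(
  moves=[-3, -0.2, 0.5, 0, -2.4, -0.2, 1, 0, -1, -0.1, 1, 0, 0, 0, 1, 0, 0, 0, 1, 0, 0, 0, 0.7, 0, 0, 0, 0, 0, 0, 0, 0, 0],
)

```text
time: 19.35
ee_pos: [0.515, -0.2291, 0.1231]
eef_rot: [0.641, 0.767, 0.0, -0.0]
ft_force: [-0.3, 0.3, -1.4]
width: 0.0699
grip_force: 0.0
```

```bash
python3 - <<'E'
from h import *
go(.518,-.2375,.021,10.5)
t=r.camera("top");s=r.camera("side")
p,M,_,_=pose()
print([w2px("side",p+M[:,1]*q) for q in(-.035,0,.035)])
a=cv2.resize(t[200:350,160:310],(400,400),interpolation=cv2.INTER_CUBIC)
b=cv2.resize(s[235:385,270:420],(400,400),interpolation=cv2.INTER_CUBIC)
cv2.imwrite("pics/c7.png",np.clip(np.hstack([a,b])[:,:,::-1].astype(float)*1.7,0,255).astype(np.uint8))
E
```

```text
t 19.35 p [ 0.515  -0.2291  0.1231] yaw 10.2 F [-0.3  0.3 -1.4] w 0.0699 g 0.0
turn -0.3 shift cm [-0.88  0.14 10.21]
[array([320.01170288, 299.43108202]), array([344.64972289, 292.75706252]), array([368.46370273, 286.30626145])]
```

View pics/c7.png

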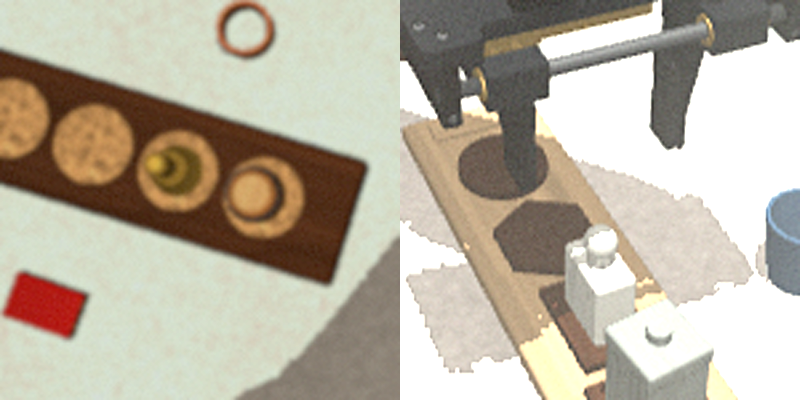

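The top crop shows the bell upright and centred on pad 3 beside the keg. The flask and caddy still stand on their seats, so I'll descend on the flask.

Request:
arm_command(
  moves=[-0.5, 0.1, 0.5, 0, -0.38, 0.04, 1, -0.2, 0, 0, 1.5, 0, 0, 0, 1.5, 0, 0, 0, 1.5, 0, 0, 0, 1.5, 0, 0, 0, 1, 0, 0, 0, 0.8, 0, 0, 0, 0.5, 0, 0, 0, 0.2, 0, 0, 0, 0, 0, 0, 0, 0, 0],
)

```text
time: 20.45
ee_pos: [0.5181, -0.239, 0.0237]
eef_rot: [0.641, 0.768, 0.0, 0.0]
ft_force: [-0.2, -0.3, 0.1]
width: 0.07
grip_force: 0.0
```

```bash
python3 -c "
from h import *
go(.518,-.2375,.023,10.5)"
```

```text
t 20.45 p [ 0.5181 -0.239   0.0237] yaw 10.3 F [-0.2 -0.3  0.1] w 0.0700 g 0.0
turn -0.2 shift cm [0.15 0.01 0.07]
```

Request:
arm_command(
  moves=[0.15, 0, 0, 0, 0, 0, 0, 0, 0, 0, 0, 0, 0, 0, 0, 0, 0, 0, 0, 0],
  fingers=36,
  squeeze=5,
)

```text
time: 20.87
ee_pos: [0.5176, -0.2372, 0.0234]
eef_rot: [0.641, 0.768, 0.0, 0.0]
ft_force: [0.2, 0.4, 0.2]
width: 0.044
grip_force: 0.0
```

Request:
arm_command(
  moves=[0, 0, 0, 0, 0, 0, 0, 0, 0, 0, 0, 0, 0, 0, 0, 0],
  fingers=15,
)

```text
time: 21.2
ee_pos: [0.5176, -0.2373, 0.0232]
eef_rot: [0.641, 0.768, 0.0, 0.0]
ft_force: [0.1, -0.0, 0.4]
width: 0.0244
grip_force: 5.0
```

Request:
arm_command(
  moves=[0, 0, 0, 0, 0, 0, 0, 0, 0, 0, 0, 0],
  squeeze=15,
)

```text
time: 21.45
ee_pos: [0.5175, -0.2373, 0.0232]
eef_rot: [0.641, 0.768, 0.0, -0.0]
ft_force: [0.5, -0.1, -0.1]
width: 0.0243
grip_force: 15.0
```

Request:
arm_command(
  moves=[0, 0, -0.3, 0, 0, 0, -0.8, 0, 0, 0, -1.5, 0, 0, 0, -2, 0, 0, 0, -2, 0, 0, 0, -2, 6, 0, 0, -2, 6, 0, 0, -2, 6, 0, 0, -1, 6, 0, 0, 0, 2.8, 0, 0, 0, 0],
)

```text
time: 22.37
ee_pos: [0.5179, -0.2373, 0.1604]
eef_rot: [0.802, 0.598, 0.001, 0.0]
ft_force: [-0.0, 0.4, -1.5]
width: 0.0246
grip_force: 15.0
```

```bash
python3 -c "
from h import *
go(.4777,.2424,.0355,-16.5)"
```

```text
t 22.37 p [ 0.5179 -0.2373  0.1604] yaw -16.6 F [-0.   0.4 -1.5] w 0.0246 g 15.0
turn -0.1 shift cm [ 44.86 -17.48  12.49]
```

Request:
arm_command(
  moves=[1, -0.4, 0, 0, 2, -0.8, 0, 0, 3, -1.2, 0, 0, 3.4, -1.3, 0, 0, 3.4, -1.3, 0, 0, 3.4, -1.3, 0, 0, 3.4, -1.3, 0, 0, 3.4, -1.3, 0, 0, 3.4, -1.3, 0, 0, 3.4, -1.3, 0, 0, 3.4, -1.3, 0, 0, 3.4, -1.3, 0, 0],
)

```text
time: 23.37
ee_pos: [0.4854, 0.1554, 0.1594]
eef_rot: [0.8, 0.599, 0.0, -0.0]
ft_force: [1.6, -0.4, -0.7]
width: 0.0239
grip_force: 15.0
```

Request:
arm_command(
  moves=[3.4, -1.3, 0, 0, 3, -1.2, 0, 0, 1.4, -0.7, 0, 0, 0.5, -0.2, 0, 0, 0, 0, 0, 0, 0, 0, 0, 0, 0, 0, 0, 0],
)

```text
time: 23.95
ee_pos: [0.4776, 0.2407, 0.1594]
eef_rot: [0.802, 0.597, -0.0, 0.0]
ft_force: [0.7, 0.6, -0.7]
width: 0.0242
grip_force: 15.0
```

```bash
python3 -c "
from h import *
go(.4777,.2424,.0355,-16.5)"
```

```text
t 23.95 p [0.4776 0.2407 0.1594] yaw -16.6 F [ 0.7  0.6 -0.7] w 0.0242 g 15.0
turn -0.1 shift cm [ 0.16 -0.04 12.39]
```

Request:
arm_command(
  moves=[0.15, 0, 0.7, 0, 0, 0, 1.5, 0, 0, 0, 2, 0, 0, 0, 2, 0, 0, 0, 2, 0, 0, 0, 1.8, 0, 0, 0, 1.2, 0, 0, 0, 0.7, 0, 0, 0, 0.35, 0, 0, 0, 0.1, 0, 0, 0, 0, 0, 0, 0, 0, 0],
)

```text
time: 24.95
ee_pos: [0.478, 0.2446, 0.0365]
eef_rot: [0.801, 0.598, 0.001, -0.0]
ft_force: [0.3, -1.3, -0.0]
width: 0.0243
grip_force: 15.0
```

Request:
arm_command(
  moves=[0, 0, 0.03, 0, 0, 0, 0.03, 0, 0, 0, 0, 0],
)

```text
time: 25.2
ee_pos: [0.4776, 0.2446, 0.0354]
eef_rot: [0.801, 0.599, 0.0, -0.0]
ft_force: [0.2, 0.0, 0.0]
width: 0.0242
grip_force: 15.0
```

```bash
python3 -c "
from h import *
go(.4777,.2424,.0342,-16.5)"
```

```text
t 25.20 p [0.4776 0.2446 0.0354] yaw -16.5 F [0.2 0.  0. ] w 0.0242 g 15.0
turn 0.0 shift cm [-0.21  0.07  0.12]
```

Request:
arm_command(
  moves=[-0.2, 0.05, 0, 0, 0, 0, 0.04, 0, 0, 0, 0.04, 0, 0, 0, 0.03, 0, 0, 0, 0.02, 0, 0, 0, 0, 0, 0, 0, 0, 0],
)

```text
time: 25.78
ee_pos: [0.4775, 0.2423, 0.0342]
eef_rot: [0.801, 0.598, -0.0, -0.0]
ft_force: [-2.3, -2.1, 5.5]
width: 0.0243
grip_force: 15.0
```

Request:
arm_command(
  moves=[0, 0, -0.03, 0, 0, 0, 0, 0],
  squeeze=4,
)

```text
time: 25.95
ee_pos: [0.4775, 0.2424, 0.0341]
eef_rot: [0.801, 0.598, 0.0, -0.0]
ft_force: [0.4, -0.2, 0.0]
width: 0.0245
grip_force: 4.0
```

Request:
arm_command(
  moves=[0, 0, 0, 0, 0, 0, 0, 0, 0, 0, 0, 0, 0, 0, 0, 0, 0, 0, 0, 0, 0, 0, -0.5, 0, 0, 0, -1.5, 0, 0, 0, -2.5, 0, 0, 0, -3.5, 0, 0, 0, -3.5, 0, 0, 0, -2.5, -7, 0, 0, 0, -7],
  fingers=80,
)

```text
time: 26.95
ee_pos: [0.4799, 0.2431, 0.1795]
eef_rot: [0.721, 0.693, 0.004, 0.0]
ft_force: [0.0, 0.4, -0.0]
width: 0.0696
grip_force: 0.0
```

Request:
arm_command(
  moves=[0, 0, 0, -7, 0, 0, 0, -7, 0, 0, 0, -7, 0, 0, 0, 0],
  fingers=90,
)

```text
time: 27.28
ee_pos: [0.4775, 0.2421, 0.1746]
eef_rot: [0.582, 0.813, 0.0, -0.0]
ft_force: [0.2, 0.5, 0.0]
width: 0.078
grip_force: 0.0
```

```bash
python3 -c "
from h import *
go(.528,-.304,.12,18.8)"
```

```text
t 27.28 p [0.4775 0.2421 0.1746] yaw 18.8 F [0.2 0.5 0. ] w 0.0780 g 0.0
turn 0.0 shift cm [-53.33 -12.82   5.46]
```

Request:
arm_command(
  moves=[-1.5, -0.36, 0, 0, -2.7, -0.65, 0, 0, -3.5, -0.84, 0, 0, -3.5, -0.84, 0, 0, -3.5, -0.84, 0, 0, -3.5, -0.84, 0, 0, -3.5, -0.84, 0, 0, -3.5, -0.84, 0, 0, -3.5, -0.84, 0, 0, -3.5, -0.84, 0, 0, -3.5, -0.84, 0, 0, -3.5, -0.84, 0, 0],
)

```text
time: 28.28
ee_pos: [0.5121, -0.1617, 0.1744]
eef_rot: [0.586, 0.81, 0.0, 0.0]
ft_force: [1.2, 0.2, -0.8]
width: 0.0787
grip_force: 0.0
```

Request:
arm_command(
  moves=[-3.5, -0.84, 0, 0, -3.5, -0.84, 0, 0, -3.5, -0.84, 0, 0, -2.2, -0.5, 0, 0, -1.1, -0.3, 0, 0, -0.3, -0.1, 1, 0, 0, 0, 1.5, 0, 0, 0, 1.5, 0, 0, 0, 1.4, 0, 0, 0, 0, 0, 0, 0, 0, 0],
)

```text
time: 29.2
ee_pos: [0.5246, -0.3031, 0.1195]
eef_rot: [0.584, 0.811, -0.0, -0.001]
ft_force: [1.0, -0.5, 0.4]
width: 0.0783
grip_force: 0.0
```

```bash
python3 - <<'E'
from h import *
go(.528,-.304,.026,18.8)
t=r.camera("top");s=r.camera("side")
p,M,_,_=pose()
print([w2px("side",p+M[:,1]*q) for q in(-.039,0,.039)])
a=cv2.resize(t[190:340,120:270],(400,400),interpolation=cv2.INTER_CUBIC)
b=cv2.resize(s[275:425,290:440],(400,400),interpolation=cv2.INTER_CUBIC)
cv2.imwrite("pics/c8.png",np.clip(np.hstack([a,b])[:,:,::-1].astype(float)*1.7,0,255).astype(np.uint8))
E
```

```text
t 29.20 p [ 0.5246 -0.3031  0.1195] yaw 18.5 F [ 1.  -0.5  0.4] w 0.0783 g 0.0
turn -0.3 shift cm [-0.19  0.29  9.35]
[array([340.37740727, 345.22614755]), array([367.98817396, 332.92166179]), array([394.06739012, 321.29969754])]
```

View pics/c8.png

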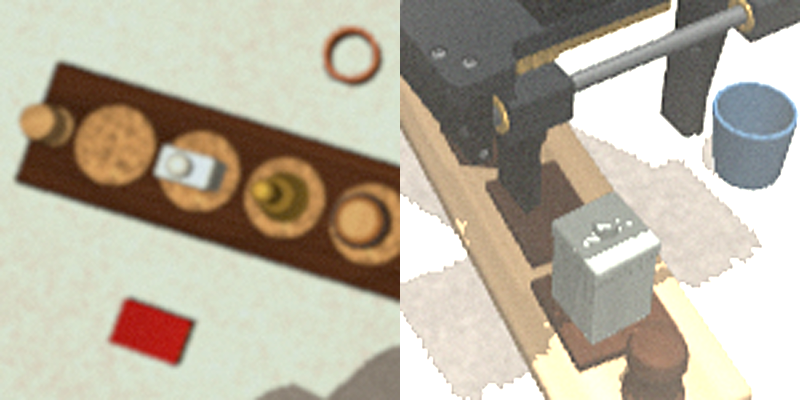

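The flask stands upright on pad 2. The caddy is under the gripper, its lid edges parallel to the closing line. I'll descend and grip below the rim.

Request:
arm_command(
  moves=[-0.19, 0.2, 0.5, 0, 0, 0.09, 1, 0, 0, 0, 1.5, 0, 0, 0, 1.5, 0, 0, 0, 1.5, 0, 0, 0, 1.3, 0, 0, 0, 1, 0, 0, 0, 0.7, 0, 0, 0, 0.5, 0, 0, 0, 0.2, 0, 0, 0, 0, 0, 0, 0, 0, 0],
)

```text
time: 30.3
ee_pos: [0.5287, -0.305, 0.0236]
eef_rot: [0.584, 0.812, 0.0, 0.0]
ft_force: [-0.1, -0.4, -0.1]
width: 0.0783
grip_force: 0.0
```

```bash
python3 -c "
from h import *
go(.528,-.304,.0223,18.8)"
```

```text
t 30.30 p [ 0.5287 -0.305   0.0236] yaw 18.5 F [-0.1 -0.4 -0.1] w 0.0783 g 0.0
turn -0.3 shift cm [ 0.11 -0.04  0.13]
```

Request:
arm_command(
  moves=[0.1, 0, 0.1, 0, 0, 0, 0, 0, 0, 0, 0, 0, 0, 0, 0, 0, 0, 0, 0, 0],
  fingers=50,
  squeeze=5,
)

```text
time: 30.72
ee_pos: [0.5282, -0.3037, 0.0222]
eef_rot: [0.584, 0.812, 0.0, 0.0]
ft_force: [0.2, 0.1, 0.3]
width: 0.0526
grip_force: 0.0
```

Request:
arm_command(
  moves=[0, 0, 0, 0, 0, 0, 0, 0, 0, 0, 0, 0, 0, 0, 0, 0],
  fingers=30,
)

```text
time: 31.05
ee_pos: [0.5282, -0.3038, 0.0222]
eef_rot: [0.584, 0.812, 0.0, 0.0]
ft_force: [0.4, -0.7, -0.6]
width: 0.0382
grip_force: 5.0
```

Request:
arm_command(
  moves=[0, 0, 0, 0, 0, 0, 0, 0, 0, 0, 0, 0],
  squeeze=15,
)

```text
time: 31.3
ee_pos: [0.5282, -0.3037, 0.0221]
eef_rot: [0.584, 0.812, 0.0, -0.0]
ft_force: [-1.0, 0.9, 1.5]
width: 0.0379
grip_force: 14.9
```

Request:
arm_command(
  moves=[0, 0, -0.3, 0, 0, 0, -0.8, 0, 0, 0, -1.5, 0, 0, 0, -2, 0, 0, 0, -2, 0, 0, 0, -2, 6, 0, 0, -2, 6, 0, 0, -2, 6, 0, 0, -1, 6, 0, 0, 0, 6, 0, 0, 0, 5, 0, 0, 0, 0],
)

```text
time: 32.3
ee_pos: [0.5283, -0.3038, 0.1595]
eef_rot: [0.802, 0.597, 0.0, 0.0]
ft_force: [-0.2, 0.5, -1.1]
width: 0.0377
grip_force: 14.9
```

```bash
python3 -c "
from h import *
go(.4972,.3075,.0355,-16.5)"
```

```text
t 32.30 p [ 0.5283 -0.3038  0.1595] yaw -16.7 F [-0.2  0.5 -1.1] w 0.0377 g 14.9
turn -0.2 shift cm [ 57.73 -20.34  12.4 ]
```

Request:
arm_command(
  moves=[1, -0.35, 0, -0.2, 2, -0.7, 0, 0, 3, -1.05, 0, 0, 3.4, -1.2, 0, 0, 3.4, -1.2, 0, 0, 3.4, -1.2, 0, 0, 3.4, -1.2, 0, 0, 3.4, -1.2, 0, 0, 3.4, -1.2, 0, 0, 3.4, -1.2, 0, 0, 3.4, -1.2, 0, 0, 3.4, -1.2, 0, 0],
)

```text
time: 33.3
ee_pos: [0.5065, 0.0854, 0.1589]
eef_rot: [0.799, 0.601, 0.001, -0.001]
ft_force: [0.9, 0.0, -1.3]
width: 0.0378
grip_force: 14.9
```

Request:
arm_command(
  moves=[3.4, -1.2, 0, 0, 3.4, -1.2, 0, 0, 3.4, -1.2, 0, 0, 3.4, -1.2, 0, 0, 3.2, -1.1, 0, 0, 2.2, -0.8, 0, 0, 1.3, -0.5, 0, 0, 0.7, -0.2, 0, 0, 0, 0, 0, 0, 0, 0, 0, 0, 0, 0, 0, 0],
)

```text
time: 34.22
ee_pos: [0.4953, 0.3039, 0.1585]
eef_rot: [0.801, 0.599, 0.0, 0.0]
ft_force: [0.8, -0.2, -1.5]
width: 0.0377
grip_force: 14.9
```

```bash
python3 -c "
from h import *
go(.4972,.3075,.0355,-16.5)"
```

```text
t 34.22 p [0.4953 0.3039 0.1585] yaw -16.4 F [ 0.8 -0.2 -1.5] w 0.0377 g 14.9
turn 0.1 shift cm [ 0.4   0.08 12.3 ]
```

Expected contact is at TCP z≈0.033.

Request:
arm_command(
  moves=[0.2, 0.05, 0.7, 0, 0.1, 0, 1.5, 0, 0, 0, 2, 0, 0, 0, 2, 0, 0, 0, 2, 0, 0, 0, 1.8, 0, 0, 0, 1.2, 0, 0, 0, 0.7, 0, 0, 0, 0.3, 0, 0, 0, 0.1, 0, 0, 0, 0, 0, 0, 0, 0, 0],
)

```text
time: 35.22
ee_pos: [0.4966, 0.309, 0.036]
eef_rot: [0.8, 0.6, 0.001, -0.0]
ft_force: [0.1, -0.3, -1.6]
width: 0.0378
grip_force: 14.9
```

```bash
python3 - <<'E'
from h import *
r.camera("top")
go(.4972,.3075,.0332,-16.5)
crop(r.camera("side"),200,120,340,270,4,"pics/c9.png",1.7)
E
```

```text
t 35.27 p [0.4966 0.3091 0.0359] yaw -16.3 F [ 0.4  0.6 -0.3] w 0.0379 g 14.9
turn 0.2 shift cm [-0.13  0.11  0.27][ WARN:0@2.041] global loadsave.cpp:1063 imwrite_ Unsupported depth image for selected encoder is fallbacked to CV_8U.
```

View pics/c9.png

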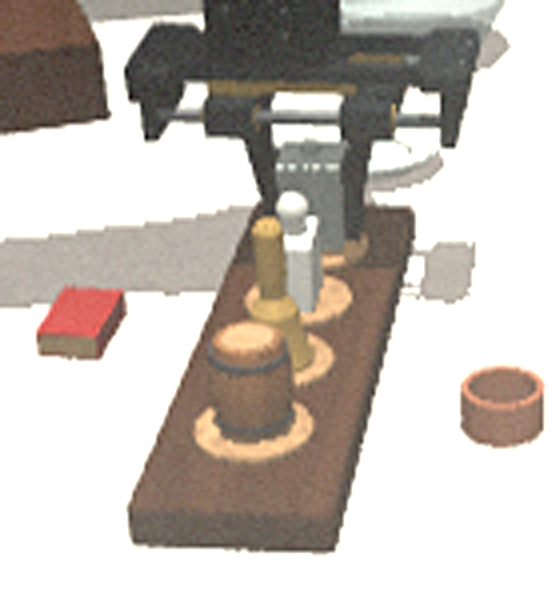

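The side crop shows all pieces upright, with the caddy held level over pad 1.

Request:
arm_command(
  moves=[-0.1, 0.1, 0.05, 0, 0, 0, 0.05, 0, 0, 0, 0.04, 0, 0, 0, 0.03, 0, 0, 0, 0.03, 0, 0, 0, 0, 0, 0, 0, 0, 0],
)

```text
time: 35.9
ee_pos: [0.4968, 0.3075, 0.0331]
eef_rot: [0.8, 0.6, 0.0, -0.0]
ft_force: [-0.3, 0.1, -1.0]
width: 0.0379
grip_force: 14.9
```

Request:
arm_command(
  moves=[0, 0, 0.04, 0, 0, 0, 0.02, 0, 0, 0, 0, 0, 0, 0, 0, 0],
)

```text
time: 36.23
ee_pos: [0.4969, 0.3077, 0.033]
eef_rot: [0.8, 0.6, 0.0, -0.0]
ft_force: [-1.7, -1.0, 4.5]
width: 0.038
grip_force: 14.9
```

Request:
arm_command(
  moves=[0, 0, -0.02, 0, 0, 0, 0, 0],
  squeeze=4,
)

```text
time: 36.4
ee_pos: [0.497, 0.3076, 0.033]
eef_rot: [0.8, 0.6, 0.0, 0.0]
ft_force: [0.1, -0.9, 1.7]
width: 0.0378
grip_force: 4.0
```

Request:
arm_command(
  moves=[0, 0, 0, 0, 0, 0, 0, 0, 0, 0, 0, 0, 0, 0, 0, 0, 0, 0, 0, 0, 0, 0, -0.5, 0, 0, 0, -1.5, 0, 0, 0, -2.5, 0, 0, 0, -3.5, 0, 0, 0, -3.5, 0, 0, 0, -3.5, 0, 0, 0, 0, 0],
  fingers=80,
)

```text
time: 37.4
ee_pos: [0.4998, 0.308, 0.1902]
eef_rot: [0.8, 0.599, 0.004, -0.0]
ft_force: [0.6, 0.6, 0.3]
width: 0.0698
grip_force: 0.0
```

Request:
arm_command(
  moves=[-3, 1, 0, 0, -3.5, 1, 0, 0, -3.5, 1, 0, 0, -3.5, 1, 0, 0, -3.5, 1, 0, 0, -3.5, 1, 0, 0, -3.5, 1, 0, 0, -3.5, 1, 0, 0, -3.5, 1, 0, 0, -3.5, 1, 0, 0, -3, 1, 0, 0, 0, 0, 0, 0],
)

```text
time: 38.4
ee_pos: [0.4963, -0.0911, 0.1839]
eef_rot: [0.803, 0.596, 0.001, 0.001]
ft_force: [-0.3, -0.5, -0.2]
width: 0.0694
grip_force: 0.0
```

```bash
python3 - <<'E'
from h import *
t=r.camera("top"); crop(t,115,200,300,310,4.3,"pics/c10.png",2)
go(.45,0,.17)
E
```

```text
t 38.45 p [ 0.4967 -0.0878  0.1836] yaw -16.7 F [ 0.9  1.4 -0.7] w 0.0695 g 0.0
turn 0.0 shift cm [ 7.07 -7.    1.36][ WARN:0@0.975] global loadsave.cpp:1063 imwrite_ Unsupported depth image for selected encoder is fallbacked to CV_8U.
```

View pics/c10.png

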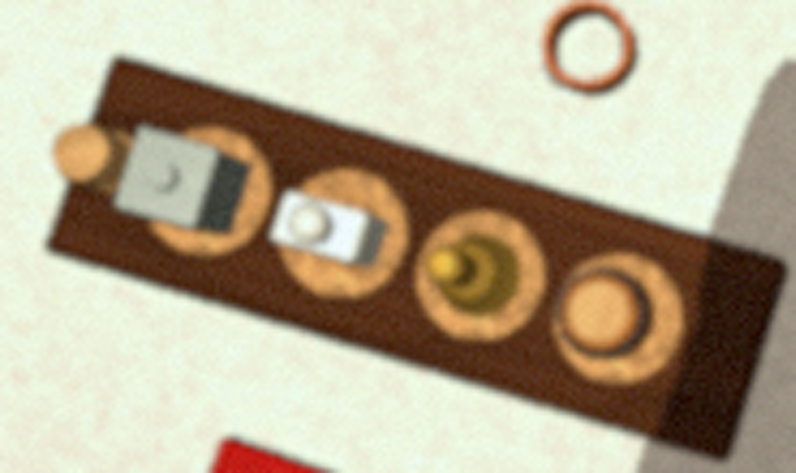

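All four stand upright in the right order: caddy lid (168,179), stopper (310,224), bell top (447,264) and keg top (603,313) in the crop. I'll check the centring with numbers and, if it's good, hand in.

```bash
python3 - <<'E'
from h import *
P=[(.4972,.3075),(.4775,.2429),(.4588,.1772),(.4388,.1118)]
e=[]
for (x,y,z),p in zip([(168,179,.083),(310,224,.085),(447,264,.105),(603,313,.079)],P):
    d=px2w("top",115+(x+.5)/4.3-.5,200+(y+.5)/4.3-.5,z)[:2]-p; print((d*1e3).round(1)); e.append(np.hypot(*d))
if max(e)<.005: print(r.close_job())
E
```

```text
[-0.6 -1. ]
[-0.6 -1. ]
[-0.3 -1.1]
[0.4 0.1]
the job is handed in; nothing more can be done
None
```

The job is handed in: caddy, flask, bell and keg stand upright on pads 1 to 4 counted from the stand's knob, each within about 1.5 mm of its pad centre by the final top picture, and it took about 38 s.

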